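# Swing the lid over the packed bento tier

### The job

Two open black bento tiers stand on the galley counter, each with a flat lid swung out sideways on a steel pin at one corner. Push the lid of the packed tier (the one with the eggs and yellow tomatoes) round its pin until it squarely covers that tier, and let go of it there. Leave the empty tier's lid out as it is, so that it can dry, and do not knock the glass cruet.

Things in the scene. Friction and masses are not known exactly. Their poses are not given: they have to be found in the camera images.
- packed_tier: Black open box, red floor, 150 x 85 x 50 mm high, fixed to the counter, holding 2 white eggs and 3 yellow tomatoes below its rim. Origin: axis of its upright steel pivot pin, at counter height. x runs along the length, y along the width, z up; the box spans x -12 to 138 mm, y -12 to 73 mm. Pin head 16 mm across, its top 64 mm up.
- packed_lid (a joint): Lid angle about that pin, rad: 0 = squarely over the tier, matching its outline; positive = swung out clockwise (from above) past its -y side. Flat plate 150 x 85 mm, black with grey panel, 50 to 60 mm above the counter, free space below. Range -0.6 to 2.1, no stop at 0. Stiff: needs 1 N at 115 mm, stays where left. Push the long edge 12 mm from the pin, on the side away from the tier.
- empty_lid_end (a point): Middle of the free end of the empty tier's lid, on its top, 60 mm above the counter and 141 mm from its pin. That tier and lid are like the packed ones, but the tier holds nothing; the lid is open and stays as it is. x points along the lid away from its pin.
- cruet_centre (a point): Centre, half-way up, of a small upright amber glass cruet with a red twist cap, 52 mm across and 94 mm high, loose on the counter beyond the tiers; not to be disturbed.
Mind the look-alikes: they are no part of the job. There is more than one size of the part that bears cruet_centre; the job needs the middle-sized.

How it is judged:
At the end, for the whole second after the job is handed in: The packed tier's lid lies at rest over its tier, within 10 degrees of square either way; the end of the empty tier's lid is within 20 mm of where it started, and the cruet stands upright within 30 mm of where it started (value of joint packed_lid between -0.175 and 0.175 rad and velocity of joint packed_lid between -0.05 and 0.05 rad/s and distance of empty_lid_end from where it was at the start of the episode below 0.02 m and distance of cruet_centre from where it was at the start of the episode below 0.03 m and angle between cruet_centre's own z axis and vertical below 0.3 rad); the robot touches nothing.
It fails at once if the empty tier's lid is moved by more than 20 mm (distance of empty_lid_end from where it was at the start of the episode above 0.02 m).
It fails at once if the cruet is knocked: shifted by more than 30 mm or tipped by more than 17 degrees (distance of cruet_centre from where it was at the start of the episode above 0.03 m or angle between cruet_centre's own z axis and vertical above 0.3 rad).
It also fails if it takes over 35 s, if anything falls off the work surface, if the arm or the gripper's body presses on something with over 40 N, if the wrist force passes 120 N, or if a joint passes its speed limit or range.

### The arm

A 7-joint arm with a two-finger parallel gripper is mounted at the origin on the work surface. World frame = base frame: x ahead of the robot, y to its left, z up, the work surface at z = 0. Lengths are in m, angles in rad, forces in N, time in s.
With the tool pointing down it reaches from about 0.4 to 0.9 m from the base axis. Payload 5.5 kg.
Tool frame: the origin (TCP) lies midway between the tips of the shut fingers; the grasp point (between the pads) lies 19 mm behind it (manip.grip_depth is the distance from the TCP to the grasp point, in m); z points along the fingers, y is the line along which they close (so a half turn about z gives the same grasp; the last joint's range is limited). The gripper opens to 92 mm and grips with 3 to 60 N. Pads are 19 mm wide; open, the fingers measure 130 mm over their backs; the gripper's body (75 mm by 190 mm) begins 47 mm behind the grasp point.
Start: joints at [-1.043, 0.501, -0.427, 1.55, 0.221, 1.138, -0.21], TCP at [0.17, 0.627, 0.227] pointing down, gripper open.
Joint ranges: [-2.88, 2.88], [-0.31, 2.03], [-1.54, 1.56], [0.2, 2.42], [-1.41, 4.55], [0.19, 2.02], [-2.57, 2.57]. Speed limits (rad/s): [2.57, 2.57, 3.14, 3.14, 3.14, 3.14, 3.14].

### API

Orientations are given as a unit quaternion [x, y, z, w].
In Python, from bench import manip, effector, viewer gives the robot as it stands. Calls block until the motion is done:
- manip.move_pose(position, orientation): joint-space move of the TCP to a pose.
- manip.servo_line(position, ori=None, vel=0.15): straight line of the TCP; ori=None keeps the orientation; vel is the mean speed in m/s.
- manip.movej(angles): joint-space move.
- effector.open_jaws() and effector.close(f_grip=None): open the fingers fully, or close them until they stop; f_grip is the grip in N (None keeps the last).
- manip.sleep(seconds).
- manip.solve_ik(position, orientation): joint angles nearest the present ones, or None.
- viewer.get_image(name): name is "scene" or "top"; returns the picture (480x640x3 uint8, red, green, blue); there is no depth.
- viewer.get_calibration(name): a dict with "vfov" (degrees; the focal length in pixels is half the picture's height over the tangent of half this angle, whatever the lens; pixels are square), "cx", "cy" (the principal point, pixels), "eye" and "attitude" of the camera in the world. Camera axes: x right, y down, z forward; pixel columns grow to the right and rows downward; lengths in m; the calibration is good to about 2 mm. A picture is of the moment at which its call begins. get_calibration takes no time and is no camera call.
A pose or a line that the arm cannot do raises manip.PlanningError and nothing moves.
- manip.hand_in(): hands the job in; it is judged then, once.
Readings, each from a call of its own:
- manip.current_clock(): time.
- manip.current_q(): joint angles.
- manip.current_joint_velocities(): joint speeds.
- manip.current_tau(): joint torques, N m.
- manip.current_tool_pos(): TCP position.
- manip.current_tcp_rot(): TCP orientation.
- manip.current_force(): force on the tool from outside, world axes, zero at the start.
- manip.current_wrist_torque(): the same for the moment, N m.
- manip.current_finger_gap(): finger opening in m.
- manip.current_gripper_force(): force on a finger pad.
Only numpy, scipy, OpenCV 4.12 (cv2) and the standard library are available. Lean on these libraries where they do the work, as an engineer would, in place of code of your own. Each camera call takes 0.05 s, during which the arm holds its last target. There are 200 camera calls.

## Working session

There is one attempt and no reset: what is moved stays moved. The work goes in short steps, each a Python script; the robot and the scene stay as the last script left them, time stands still between calls to the robot, and variables do not carry over. Pictures are saved under pics/ and viewed, at most 10 in all, crops included, and the job is handed in when it is done.

```bash
mkdir -p pics; python3 - <<'E'
from bench import manip, effector, viewer
import cv2
for n in("scene","top"):
    cv2.imwrite(f"pics/{n}0.png",viewer.get_image(n)[:,:,::-1]); print(n,viewer.get_calibration(n))
print(manip.current_tcp_rot(),manip.current_clock())
E
```

```text
scene {'vfov': 54.30884207473382, 'cx': 328.31825554872916, 'cy': 234.2217108134003, 'eye': array([0.93626818, 0.33650217, 0.65862512]), 'attitude': array([ 0.40693298,  0.86001705, -0.28195494, -0.12360276])}
top {'vfov': 51.78261467445085, 'cx': 321.5870683418239, 'cy': 236.75304299170872, 'eye': array([0.45467574, 0.0328567 , 0.80326436]), 'attitude': array([ 0.75822933, -0.64304613,  0.0708582 , -0.08098811])}
[ 1.31976300e-01  9.91252492e-01 -8.51947141e-04 -1.64221085e-04] 0.1
```

View pics/scene0.png

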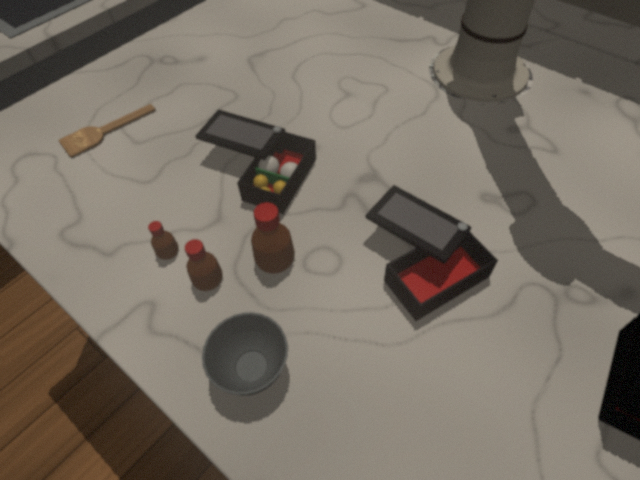

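View pics/top0.png

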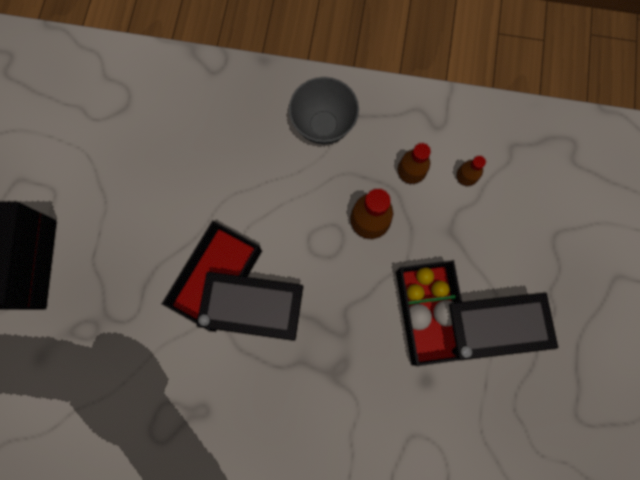

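The scene view shows the packed tier at (277,170) with its pin near (277,130), and the empty tier at (440,275). In the top view the packed tier is at (430,312), pin (467,352), lid out to (550,325); the empty tier is at (215,270), pin (204,320).
There are three cruets in the top view: large (372,215), middle (414,165) and small (470,172). The middle-sized one fits, and I'll check its 52 mm width and 94 mm height. The packed tier is the one with eggs and tomatoes.

```bash
cat > h.py <<'E'
import numpy as np, cv2
from scipy.spatial.transform import Rotation as R
from bench import manip, effector, viewer
def ray(n,p):
    c=viewer.get_calibration(n); f=240/np.tan(np.radians(c['vfov'])/2)
    d=R.from_quat(c['attitude']).apply([(p[0]-c['cx'])/f,(p[1]-c['cy'])/f,1]); return c['eye'],d
def onz(n,p,z):
    e,d=ray(n,p); return e+d*(z-e[2])/d[2]
def proj(n,P):
    c=viewer.get_calibration(n); f=240/np.tan(np.radians(c['vfov'])/2)
    v=R.from_quat(c['attitude']).inv().apply(np.asarray(P)-c['eye']); return v[:2]/v[2]*f+[c['cx'],c['cy']]
E
python3 - <<'E'
from h import *
np.set_printoptions(precision=3,suppress=True)
print('pin',onz('top',(467,352),.064),onz('scene',(277,130),.064))
print('lidcorners top',*[onz('top',p,.06) for p in((451,304),(549,294),(557,347),(459,359))])
print('lid far scene',*[onz('scene',p,.06) for p in((219,112),(197,136))])
print('tier far corners top',*[onz('top',p,.05) for p in((397,268),(454,262),(413,363))])
print('empty pin/end',onz('top',(204,320),.064),*[onz('top',p,.06) for p in((302,284),(295,339))])
for k,t,s in(('L',(378,200),(266,213)),('M',(422,151),(195,247)),('S',(479,161),(156,227))):
    e,d=ray('top',t);e2,d2=ray('scene',s)
    A=np.stack([d,-d2],1);x,_,_,_=np.linalg.lstsq(A,e2-e,rcond=None); print(k,e+d*x[0],e2+d2*x[1])
a=cv2.imread('pics/top0.png')[130:380,340:600]; cv2.imwrite('pics/crop.png',cv2.resize(a,None,fx=2.4,fy=2.4,interpolation=cv2.INTER_CUBIC))
E
```

```text
pin [ 0.48  -0.18   0.064] [ 0.487 -0.174  0.064]
lidcorners top [ 0.546 -0.151  0.06 ] [ 0.585 -0.295  0.06 ] [ 0.509 -0.311  0.06 ] [ 0.468 -0.171  0.06 ]
lid far scene [ 0.517 -0.302  0.06 ] [ 0.59  -0.284  0.06 ]
tier far corners top [ 0.588 -0.065  0.05 ] [ 0.612 -0.151  0.05 ] [ 0.452 -0.107  0.05 ]
empty pin/end [0.462 0.207 0.064] [0.539 0.074 0.06 ] [0.457 0.07  0.06 ]
L [ 0.67  -0.016  0.118] [ 0.67  -0.016  0.118]
M [ 0.768 -0.074  0.088] [ 0.767 -0.073  0.088]
S [ 0.776 -0.169  0.067] [ 0.775 -0.167  0.066]
```

View pics/crop.png

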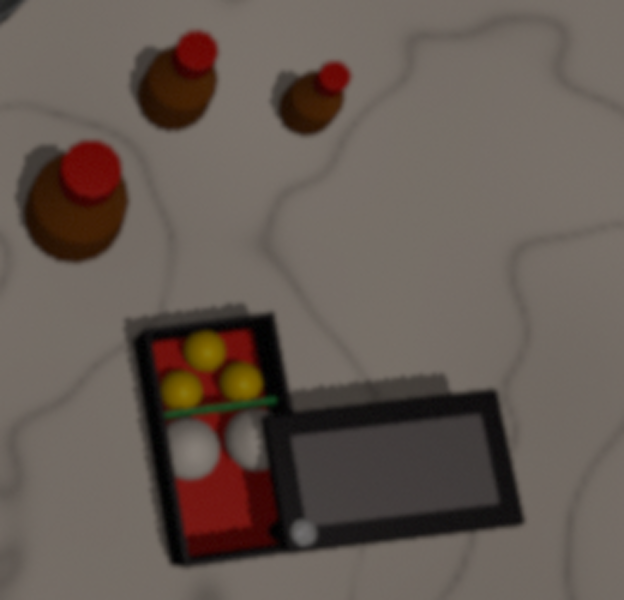

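The crop confirms the eggs-and-tomatoes tier at (430,312) as packed, with its lid out at about 90°. The middle cruet's cap triangulates to z≈0.09, which matches its 94 mm height, so it is the right one at (0.768,-0.074). The pin is at about (0.482,-0.178), the tier axis at about 16° and the lid at -74°. Before moving I'll check the reach along the arc, and how tall the dark block at the left is.

```bash
cat >> h.py <<'E'
pin=np.array([.482,-.178]); 
def tcp(aw,r=.115,off=-.0215,z=.053,flip=0):
    a=np.radians(aw); u=np.array([np.cos(a),np.sin(a)]); v=np.array([-u[1],u[0]])
    p=pin+r*u+off*v
    q=(R.from_euler('z',a+np.pi/2+flip*np.pi)*R.from_euler('x',np.pi)).as_quat()
    return [*p,z],list(q)
E
python3 - <<'E'
from h import *
np.set_printoptions(precision=3,suppress=True)
print('block',onz('scene',(600,420),0),onz('top',(47,308),0),onz('top',(55,215),0),onz('top',(47,308),.2))
print('tcp px top',proj('top',manip.current_tool_pos()),'scene',proj('scene',manip.current_tool_pos()))
for f in(0,1):
    for a,o in((-74,-.06),(-74,-.0215),(-30,-.0215),(16,-.0215)):
        print(f,a,manip.solve_ik(*tcp(a,off=o,flip=f)))
    print(manip.solve_ik(*tcp(-74,off=-.06,z=.3,flip=f)))
p=manip.current_tool_pos()
print(manip.solve_ik([p[0],p[1],.4],manip.current_tcp_rot()))
E
```

```text
block [0.584 0.502 0.   ] [0.441 0.476 0.   ] [0.592 0.506 0.   ] [0.444 0.365 0.2  ]
tcp px top [-278.423  523.381] scene [911.014 168.216]
0 -74 [-0.114  0.71   0.87   1.962 -0.744  0.826 -0.115]
0 -74 [-0.168  0.768  0.906  1.899 -0.789  0.88  -0.147]
0 -30 [-0.109  0.739  0.68   1.763 -0.595  0.856  0.324]
0 16 [ 0.034  0.638  0.263  1.762 -0.224  0.771  0.688]
[-0.134  0.286  0.826  1.753 -0.224  1.201 -0.538]
1 -74 [ 1.047  0.621 -0.648  1.923  0.527  0.773  1.951]
1 -74 [ 0.278  0.574  0.275  1.884 -0.227  0.713  2.533]
1 -30 [-0.425  1.186  1.347  1.772 -1.224  1.291 -2.411]
1 16 [-0.505  0.983  1.126  1.78  -1.013  1.087 -1.865]
[-0.03   0.261  0.689  1.75  -0.177  1.194  2.558]
[-1.037  0.401 -0.452  1.306  0.172  1.474 -0.168]
```

The block is about 0.1 m tall, so I'll pass over it at z≥0.3. The unflipped tool has IK along the whole arc. Now I'll approach, go down beside the lid and push to within about 15° of square.

```bash
python3 - <<'E'
from h import *
np.set_printoptions(precision=3,suppress=True)
p=manip.current_tool_pos()
effector.close(5)
manip.move_pose([p[0],p[1],.4],manip.current_tcp_rot())
manip.move_pose(*tcp(-74,off=-.06,z=.3))
manip.servo_line(tcp(-74,off=-.06)[0],vel=.2)
print(manip.current_clock(),manip.current_force(),manip.current_tool_pos())
manip.servo_line(*tcp(-74,off=-.026),vel=.08)
for a in range(-66,2,8):
    P,q=tcp(a); manip.servo_line(P,q,vel=.08)
print(manip.current_clock(),manip.current_force(),manip.current_tool_pos(),manip.current_finger_gap())
cv2.imwrite("pics/top1.png",viewer.get_image('top')[130:400,300:620,::-1].repeat(2,0).repeat(2,1))
E
```

```text
7.0583 [0.477 0.638 0.086] [ 0.457 -0.306  0.054]
10.8417 [-0.571  0.691  0.456] [ 0.596 -0.204  0.053] 0.000564452277152597
```

View pics/top1.png

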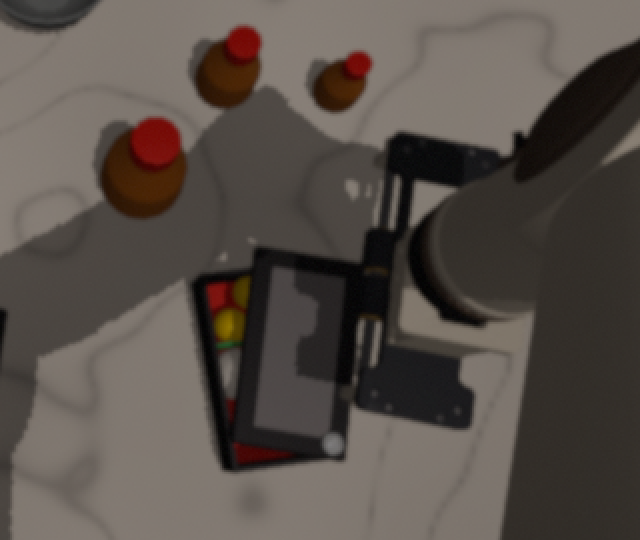

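The lid is following the finger, about 16° short of square, and the cruets are unmoved. I'll finish the arc, back off and lift clear.

```bash
python3 - <<'E'
from h import *
np.set_printoptions(precision=3,suppress=True)
for a in (8,15):
    manip.servo_line(*tcp(a),vel=.08)
print(manip.current_force())
manip.servo_line(*tcp(15,off=-.09),vel=.15)
manip.servo_line(tcp(15,off=-.15,z=.2)[0],vel=.2)
manip.sleep(.2)
print(manip.current_clock(),manip.current_tool_pos())
cv2.imwrite("pics/top2.png",viewer.get_image('top')[130:400,300:620,::-1].repeat(2,0).repeat(2,1))
E
```

```text
[ 0.648 -0.217  0.401]
13.375 [ 0.631 -0.292  0.198]
```

View pics/top2.png

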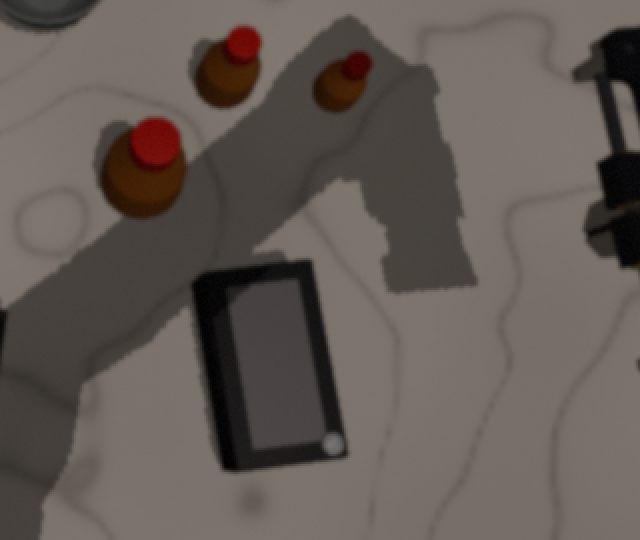

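The lid covers the tier: its right edge, (313,262) to (347,456), is parallel to the tier's outer left edge, (193,280) to (225,468), within about 1°. The cruets are unmoved and the gripper is clear.

```bash
python3 -c "
from bench import manip
print(manip.hand_in())"
```

```text
the job is handed in; nothing more can be done
None
```

The packed tier's lid is closed and released, within about 1° of square in the last top view. The cruet has not moved, the arm stayed well clear of the empty tier's lid, and the job was handed in about 13.4 s into the 35 s limit; no verdict was returned.

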